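# Ease the weight case shut

## Task

The wooden case of balance weights on the bench stands open. Without gripping anything, push its upright lid over with your fingers so that it starts to fall shut, catch it on the back or tip of a finger under its front lip while it is still well up, and ease it down slowly until it is fully closed, never letting it drop or slam. Leave the tin, the concrete cube and the loose weight standing beside the case as they are.

Things in the scene. Friction and masses are not known exactly. Their poses are not given: they have to be found in the camera images.
- case: Open-topped wooden case fixed to the bench, 140 mm deep (its x), 240 mm wide (its y), walls 110 mm high and 9 mm thick; origin at the centre of its underside, z up. Its front faces its own -x, roughly towards the robot; the lid's hinge runs along the top of its back wall. Brass weights sit in it, below the rim.
- lid (a joint): Lid angle, rad: 0 closed, flat on the rim; 1.571 upright; 1.75 leaning back on its stop. Starts at 1.6 to 1.75. Lid 0.27 to 0.37 kg. Hinge with friction and a damper: it stays put within 0.15 to 0.3 rad of upright; pushed further forward it falls by itself, slowly at first, 2 to 4 s in all, ending at 0.65 to 1 rad/s. Holding it up under the lip takes about 2 N.
- lid_lip (a point): Middle of the end edge of the lid's lip, on the lid's underside, 174 mm from the hinge line; moves with the lid: x to the hinge, y along the hinge, z out of the upper face. The lid is a wooden plate 240 mm wide, 140 mm long, 10 mm thick; the aluminium lip, 120 mm wide, 10 mm thick, sticks out 34 mm from the middle of its front edge and, closed, overhangs the front wall 110 mm above the bench.
- lid_hinge (a point): Middle of the hinge line, 110 mm above the bench, on the rear outer face of the case; the line runs along its y. Fixed to the case and its axes are those of the case.
- tin: Loose steel sample tin, open cup 80 mm across at the rim and 100 mm high, standing beside the case. Origin at the centre of its underside. Leave alone.
- cube: Loose concrete test cube, 70 mm, standing beside the case. Origin at the centre of its underside. Leave alone.
- weight: Loose brass weight with a knob, 40 mm across and 60 mm high, standing beside the front half of the case. Origin at the centre of its underside. Leave alone.

How it is judged (in metres and radians):
On the way, in this order (a step that is already met when the one before it is completed fails the run):
1. the lid has been pushed past its balance point (below 1.45 rad) (value of joint lid below 1.45 rad).
2. the falling lid is carried by the fingers, between 1.2 and 0.35 rad and moving slower than 0.8 rad/s, for 0.15 s (value of joint lid between 0.35 and 1.2 rad and velocity of joint lid above -0.8 rad/s and contact force between case and the fingers above 0.25 N), for 0.15 s.
At the end, for the whole second after the job is handed in: The lid lies closed (joint below 0.03 rad) and still; tin, cube and loose weight are within 15 mm of where they stood (value of joint lid below 0.03 rad and velocity of joint lid between -0.05 and 0.05 rad/s and distance of each of tin, cube, weight from where it was at the start of the episode below 0.015 m); the robot touches nothing.
It fails at once if the lid comes down too fast: closing at more than 0.5 rad/s while between 0.35 and 0.04 rad (value of joint lid between 0.04 and 0.35 rad and velocity of joint lid below -0.5 rad/s).
It fails at once if the lid or case is gripped or forced (over 20 N from the fingers) (contact force between case and the fingers above 20 N).
It fails at once if a bystander (tin, cube, loose weight) is moved more than 15 mm, lifted or carried (distance of any of tin, cube, weight from where it was at the start of the episode above 0.015 m).
It also fails if it takes over 48 s, if anything falls off the work surface, if the arm or the gripper's body presses on something with over 40 N, if the wrist force passes 120 N, or if a joint passes its speed limit or range.

## Robot

A 6-joint arm with a two-finger parallel gripper is mounted at the origin on the work surface. World frame = base frame: x ahead of the robot, y to its left, z up, the work surface at z = 0. Lengths are in mm, angles in rad, forces in N, time in s.
With the tool pointing down it reaches from about 350 to 775 mm from the base axis. Payload 7.3 kg.
Tool frame: the origin (TCP) lies at the very end of the fingers, on their centre line; the grasp point (between the pads) lies 19 mm behind it; y points along the fingers, z is the direction in which the jaws open and shut, and the axes are right-handed (so a half turn about y gives the same grasp; the last joint's range is limited). The gripper opens to 92 mm and grips with 3 to 60 N. Pads are 19 mm wide; open, the fingers measure 130 mm over their backs; the gripper's body (75 mm by 190 mm) begins 47 mm behind the grasp point.
Start: joints at [-1.304, 0.342, 1.524, -0, 1.275, -0.146], TCP at [210.641, -480.911, 226.741] pointing down, gripper open.
Joint ranges: [-2.53, 2.53], [-0.77, 2.02], [0.04, 2.7], [-1, 4.14], [0.28, 2.66], [-3.11, 3.11]. Speed limits (rad/s): [2.57, 2.57, 3.14, 3.14, 3.14, 3.14].

## Interface

Orientations are given as [roll, pitch, yaw] about the fixed x, y, z axes, in that order (R = Rz(yaw) Ry(pitch) Rx(roll)).
In Python, from bench import robot gives the robot as it stands. The module is installed in compiled form; this text tells all that it offers.
- The arm moves only by the tool play_rows, never from a script. Its argument "plan" is a list of rows, each an object with "translation": the shift along the tool's x, y, z in mm, a list of three; "twist": the turn, a rotation vector about the tool's x, y, z in rad, a list of three. A call has 1 to 20 rows; each row shifts and turns the commanded pose from where the row before left it, along the tool's axes as they then stand; what a row does not reach is not made up. A row lasts 1/8 s, in which the tool goes at most 62.5 mm and 10.7 degrees, less where a joint would pass 70% of its speed; a pose out of reach is approached as far as the arm can. A call is refused whole if a number of a shift passes 62.5 or a number of a turn 0.188, either way. A call with a gripper value outside its range is refused whole. "hand" is the finger opening in mm, from 0 to 91.8, set as the call begins (left out, the last holds). The fingers move at their own pace and stop on an object; "newtons" is the grip in N (left out, the last holds). Time passes only in rows, so rows that do not move let the fingers close. It gives the time, the measured TCP pose, the force and the opening at its end, in the units of the state.
- robot.sense(): the state, without advancing time (a new reading comes with each control period).
- robot.read_camera(name): name is "scene" or "top" or "wrist"; returns a dict with "image" (480x640x3 uint8, red, green, blue), "mtx" (3x3 intrinsics, pixels), "k1" (the pictures are not rectified: a ray, as slopes to the right and down, at radius r is drawn at 1 + k1 r^2 times it, then the intrinsics apply), "R" (3x3) and "t" (3): a world point X has camera coordinates R X + t; the wrist camera has in their place "hand_eye" (4x4, takes a point from camera to tool coordinates, whose origin is the TCP and whose axes are the tool frame's). Camera axes: x right, y down, z forward; pixel columns grow to the right and rows downward; lengths in mm; the calibration is good to about 2 mm. A picture is of the moment at which its call begins: read the wrist's pose just before it. There is no depth.
- robot.close_job(): hands the job in, once; it reports no verdict.
The state is a dict: "clock": time; "joint_positions": joint angles; "qd": joint speeds; "effort": joint torques, N m; "tcp_pos": TCP position; "eef_rot": TCP orientation; "ft_force": force on the tool from outside, world axes, zero at the start; "ft_torque": the same for the moment, N m; "gripper_width": finger opening in mm.
Only numpy, scipy, OpenCV 4.12 (cv2) and the standard library are available. Lean on these libraries where they do the work, as an engineer would, in place of code of your own. Each camera call takes 0.05 s, during which the arm holds its last target. There are 200 camera calls.

## Working session

There is one attempt and no reset: what is moved stays moved. The work goes in short steps, Python scripts to look and compute and a tool call to move; the robot and the scene stay as the last step left them, time stands still between calls to the robot, and variables do not carry over. Pictures are saved under pics/ and viewed, about 8 in all and at most 12, crops included, and the job is handed in when it is done.

Besides the shell and the picture viewer there is one more tool, called as name(argument=value, ...) on one line, values as JSON. play_rows: Moves the arm, as the interface text tells. Its arguments: {"type":"object","properties":{"plan":{"type":"array"},"hand":{"type":"number"},"newtons":{"type":"number"}},"required":["plan"]}

```bash
mkdir -p pics
cat > h.py <<'E'
import numpy as np, cv2, json
from bench import robot
from scipy.spatial.transform import Rotation as Ro
def snap(n,f):
    c=robot.read_camera(n); cv2.imwrite('pics/'+f,c['image'][:,:,::-1]); return c
def ray(c,u,v):
    m=c['mtx']; d=np.array([(u-m[0,2])/m[0,0],(v-m[1,2])/m[1,1]]); p=d.copy()
    for _ in range(20): p=d/(1+c['k1']*(p@p))
    R=np.array(c['R']);t=np.array(c['t'])
    return -R.T@t, R.T@np.array([p[0],p[1],1])
def onz(c,u,v,z):
    o,d=ray(c,u,v); return o+d*(z-o[2])/d[2]
def tri(c1,p1,c2,p2):
    a,d=ray(c1,*p1);b,e=ray(c2,*p2)
    s=np.linalg.lstsq(np.array([d,-e]).T,b-a,rcond=None)[0]
    return (a+d*s[0]+b+e*s[1])/2, np.linalg.norm(a+d*s[0]-b-e*s[1])
E
python3 - <<'E'
from h import *
import pickle
s=robot.sense();print(s)
d={n:snap(n,n+'0.png') for n in('scene','top')}
pickle.dump(d,open('c0.pkl','wb'))
for n in d: print(n,d[n]['mtx'],d[n]['k1'],-np.array(d[n]['R']).T@d[n]['t'])
E
```

```text
{'clock': 0.0, 'joint_positions': array([-1.30399987e+00,  3.42718803e-01,  1.52499306e+00, -1.53305557e-05,
        1.27537211e+00, -1.46007715e-01]), 'qd': array([-0.00017255, -0.00257911,  0.00016825, -0.00107955,  0.00168323,
        0.00063008]), 'effort': array([ 8.46718194e-05, -4.31249428e+01, -2.44218224e+01,  7.16831814e-02,
        5.60270820e-02, -1.23723808e-04]), 'tcp_pos': array([ 210.52803506, -480.51533964,  226.05534732]), 'eef_rot': array([-1.57227391e+00,  2.02466710e-04, -2.72878416e+00]), 'ft_force': array([-0.63778316, -0.10215855, -0.09735001]), 'ft_torque': array([ 0.02801122, -0.03670581, -0.05673437]), 'gripper_width': 91.75621102888789}
scene [[496.0469778    0.         315.88269351]
 [  0.         496.0469778  238.60019133]
 [  0.           0.           1.        ]] -0.07553729251473572 [1256.56356866  562.24205512  630.71520814]
top [[441.30935288   0.         320.61138567]
 [  0.         441.30935288 246.67632249]
 [  0.           0.           1.        ]] -0.07790617032416178 [465.92017474  52.90816376 839.67384431]
```

View pics/scene0.png

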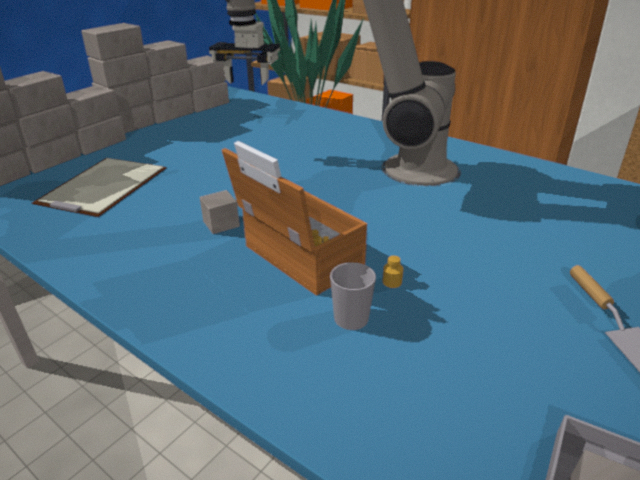

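View pics/top0.png

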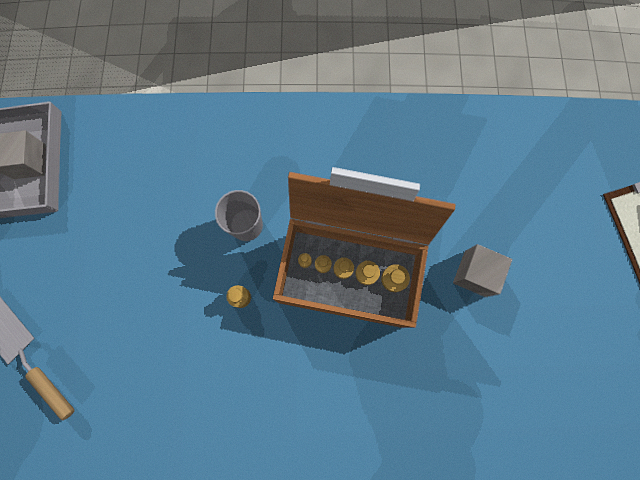

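The top view (up is +x, left is +y) shows the case with its front rim corners at (275,298) and (415,326). The lid leans back, with its lip at (331,169) to (419,187). The tin is at (238,213), the weight at (238,296) and the cube at (484,270). The scene view shows the same lid from behind.

Run:
```python
from h import *
import pickle
d=pickle.load(open('c0.pkl','rb'));T=d['top'];S=d['scene']
for n,p in dict(FL=(275,298),FR=(415,327),BL=(290,222),BR=(428,247)).items(): print(n,onz(T,*p,110).round(1))
print('tin rim',onz(T,238,212,100),'weight',onz(T,238,295,60),'cube',onz(T,487,264,70))
print('cube corners',[onz(T,*p,70).round() for p in((482,245),(511,263),(455,268),(500,294))])
# lip ends: scene left=? try
print(tri(T,(332,169),S,(280,168)),tri(T,(419,185),S,(237,144)))
print('lid corners',tri(T,(289,175),S,(311,190)),tri(T,(454,204),S,(225,150)))
im=cv2.resize(T['image'][150:350,200:530],None,fx=2.4,fy=2.4,interpolation=2);cv2.imwrite('pics/tc.png',im[:,:,::-1])
```

```text
FL [516.6 123.4 110. ]
FR [ 469.1 -106.5  110. ]
BL [645.4 100.2 110. ]
BR [ 602.5 -133.6  110. ]
tin rim [665.66831258 191.40687212 100.        ] weight [525.16668607 193.72054183  60.        ] cube [ 579.18802818 -249.29865021   70.        ]
cube corners [array([ 614., -242.,   70.]), array([ 581., -294.,   70.]), array([ 572., -191.,   70.]), array([ 526., -269.,   70.])]
(array([676.59728972,  38.10424694, 270.80134694]), np.float64(10.880460890616018)) (array([654.1125935 , -80.96318278, 278.65362459]), np.float64(3.346512264612684))
lid corners (array([675.34777626, 100.29149916, 246.62726229]), np.float64(16.059658984601143)) (array([ 636.67159936, -136.35195973,  247.48845558]), np.float64(4.596370704069822))
```

View pics/tc.png

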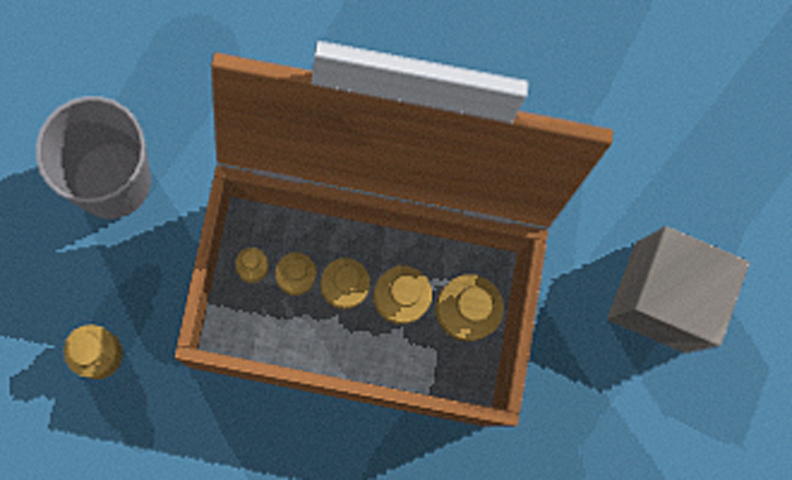

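play_rows(plan=[{"translation": [0, -30, 0], "twist": [0, -0.159, 0]}, {"translation": [0, -30, 0], "twist": [0, -0.159, 0]}, {"translation": [0, -30, 0], "twist": [0, -0.159, 0]}, {"translation": [0, -30, 0], "twist": [0, -0.159, 0]}, {"translation": [0, -30, 0], "twist": [0, -0.159, 0]}, {"translation": [0, -30, 0], "twist": [0, -0.159, 0]}], hand=91.8)

```text
clock: 0.85
tcp_pos: [210.6, -480.7, 407.4]
eef_rot: [-1.571, 0.001, -1.77]
ft_force: [-1.1, 0.4, -0.0]
gripper_width: 92.0
```

Run:
```python
from h import *
s=robot.sense();print(s['clock'],s['tcp_pos'],s['eef_rot']);print(s['joint_positions'].tolist())
```

```text
0.85 [ 210.58382109 -480.67936592  407.35842145] [-1.57109872e+00  6.41578998e-04 -1.76954097e+00]
[-1.3039994042584098, 0.27465044506187586, 1.134207968087043, 1.803722034419433e-05, 1.7334432869620844, -1.105251946958331]
```

play_rows(plan=[{"translation": [-47, 0, 12], "twist": [0, 0, 0]}, {"translation": [-47, 0, 12], "twist": [0, 0, 0]}, {"translation": [-47, 0, 12], "twist": [0, 0, 0]}, {"translation": [-47, 0, 12], "twist": [0, 0, 0]}, {"translation": [-47, 0, 12], "twist": [0, 0, 0]}, {"translation": [-47, 0, 12], "twist": [0, 0, 0]}, {"translation": [-47, 0, 12], "twist": [0, 0, 0]}, {"translation": [-47, 0, 12], "twist": [0, 0, 0]}, {"translation": [-47, 0, 12], "twist": [0, 0, 0]}, {"translation": [-47, 0, 12], "twist": [0, 0, 0]}, {"translation": [-47, 0, 12], "twist": [0, 0, 0]}])

```text
clock: 2.22
tcp_pos: [445.0, 0.2, 406.4]
eef_rot: [-1.571, -0.0, -1.775]
ft_force: [0.7, -1.5, 0.2]
gripper_width: 92.1
```

Run:
```python
from h import *
s=robot.sense();print(s['clock'],s['tcp_pos'],s['eef_rot']);print(s['joint_positions'].tolist())
```

```text
2.225 [4.44985012e+02 2.49399539e-01 4.06446113e+02] [-1.57120103e+00 -1.66335331e-04 -1.77475086e+00]
[-0.1718743767226907, 0.11101729816550579, 1.3416979256091712, -0.00015435114610232287, 1.6892872634257172, 0.03206197822723349]
```

play_rows(plan=[{"translation": [0, 0, 20], "twist": [0.1, 0, 0.15]}, {"translation": [0, 0, 20], "twist": [0.1, 0, 0.15]}, {"translation": [0, 0, 20], "twist": [0.1, 0, 0.15]}, {"translation": [0, 0, 20], "twist": [0, 0, 0.15]}])

```text
clock: 2.72
tcp_pos: [520.7, -18.9, 419.1]
eef_rot: [-1.217, 0.588, -1.642]
ft_force: [-0.3, 1.2, -0.2]
gripper_width: 92.0
```

Run:
```python
from h import *
s=robot.sense();print(s['clock'],s['tcp_pos'],s['eef_rot']);print(s['joint_positions'].tolist(),Ro.from_euler('xyz',s['eef_rot']).as_matrix().round(3))
```

```text
2.725 [520.68215317 -18.89910685 419.13823799] [-1.21727967  0.58819927 -1.6424885 ]
[-0.5918663168750121, 0.10202098334989448, 1.501960407168424, 0.6753871064568491, 1.503193918699236, -0.4474535871519604] [[-0.06   0.383  0.922]
 [-0.83   0.494 -0.259]
 [-0.555 -0.78   0.288]]
```

```bash
cat > k.py <<'E'
from h import *
from scipy.optimize import least_squares
A=lambda ax,a: Ro.from_euler(ax,a).as_matrix()
LO=np.array([-2.53,-.77,.04,-1,.28,-3.11]);HI=np.array([2.53,2.02,2.7,4.14,2.66,3.11])
def fk(q,P):
    d1,dy,a2,e,a3,L=P
    R1=A('z',q[0]);R2=R1@A('y',q[1]);R3=R2@A('y',q[2]);R4=R3@A('z',q[3]);R5=R4@A('y',q[4]);R6=R5@A('z',q[5])
    p=R1@[0,dy,d1]+R2@[0,0,a2]+R3@[e,0,a3]+R6@[0,0,L]
    return p,R6
# tool frame: y=approach; R_tool=R6@M
M=np.array([[0,0,-1.],[1,0,0],[0,1,0]])  # placeholder, set below
Q=np.array([[-1.30399987e+00,3.42718803e-01,1.52499306e+00,0,1.27537211e+00,-1.46007715e-01],
[-1.3039994,0.27465,1.134208,0,1.733443,-1.105252],[-0.171874,0.111017,1.341698,-0.000154,1.689287,0.032062],
[-0.591866,0.102021,1.50196,0.675387,1.503194,-0.447454]])
T=np.array([[210.528,-480.515,226.055],[210.584,-480.679,407.358],[444.985,.249,406.446],[520.682,-18.899,419.138]])
E4=np.array([[-1.57227391,0.0002,-2.72878416],[-1.5711,.00064,-1.76954],[-1.5712,-.000166,-1.77475],[-1.21728,.5882,-1.64249]])
P=least_squares(lambda P:np.concatenate([fk(q,P)[0]-t for q,t in zip(Q,T)]),[300,76,407,0,407,300]).x
M=fk(Q[0],P)[1].T@A('xyz',E4[0])
def tool(q):
    p,R=fk(q,P); return p,R@M
def ik(p,R,q0):
    f=lambda q:np.r_[(tool(q)[0]-p)/200,(tool(q)[1]-R).ravel()]
    r=least_squares(f,np.clip(q0,LO+.02,HI-.02),bounds=(LO,HI)); q=r.x
    return q,np.linalg.norm(tool(q)[0]-p),np.linalg.norm(Ro.from_matrix(tool(q)[1].T@R).as_rotvec())
E
python3 - <<'E'
from k import *
print(P.round(2),[(tool(q)[0]-t).round(2).tolist() for q,t in zip(Q,T)]);print(M.round(3))
for q,e in zip(Q,E4): print(abs(tool(q)[1]-A('xyz',e)).max().round(3))
cx=np.array([np.cos(-.204),np.sin(-.204),0]);cy=np.array([.2026,.979,0]);H=np.array([630,-20,110.])
for az in (30,50,70,90):
  for el in (25,35,45):
    az_,el_=np.radians([az,el]); a=np.cos(el_)*(np.cos(az_)*cx+np.sin(az_)*cy)-np.sin(el_)*np.array([0,0,1])
    up=np.array([0,0,1])-a[2]*a*1; up/=np.linalg.norm(up); sd=np.cross(a,up)*-1
    if sd@cx<0: sd=-sd
    for mix in (0,45):
      m=np.radians(mix); n=np.cos(m)*up+np.sin(m)*sd; R=np.array([np.cross(a,n),a,n]).T
      # front finger inner tip = TCP -46 n at lip point (-163,-45,-5)
      out=[]
      for th in (0,.6,1.4):
        lip=H-165*np.cos(th)*cx+165*np.sin(th)*np.array([0,0,1])-45*cy
        q,ep,er=ik(lip+46*n,R,Q[3]); out.append((round(ep,1),round(er,2),q.round(2).tolist() if th==0 else q[3:].round(2).tolist()))
      print(az,el,mix,out)
E
```

```text
[222.9   76.4  506.2   46.5  379.6  318.08] [[0.0, 0.0, 0.0], [-0.01, -0.0, 0.0], [-0.0, 0.0, -0.0], [0.0, -0.0, -0.0]]
[[-0.  0. -1.]
 [-1. -0.  0.]
 [-0.  1.  0.]]
0.0
0.0
0.0
0.0
30 25 0 [(np.float64(0.0), np.float64(0.0), [-0.85, 0.5, 2.57, 1.94, 1.11, -3.07]), (np.float64(0.0), np.float64(0.0), [1.71, 0.95, -2.5]), (np.float64(0.0), np.float64(0.0), [1.58, 0.81, -2.1])]
30 25 45 [(np.float64(0.0), np.float64(0.0), [-0.92, 0.54, 2.52, 1.87, 1.11, -2.28]), (np.float64(0.0), np.float64(0.0), [1.67, 0.99, -1.75]), (np.float64(0.0), np.float64(0.0), [1.56, 0.86, -1.35])]
30 35 0 [(np.float64(0.0), np.float64(0.0), [-0.71, 0.32, 2.47, 1.85, 0.82, -2.73]), (np.float64(0.0), np.float64(0.0), [1.46, 0.76, -2.13]), (np.float64(0.0), np.float64(0.0), [1.22, 0.72, -1.7])]
30 35 45 [(np.float64(0.0), np.float64(0.0), [-0.8, 0.38, 2.43, 1.77, 0.85, -1.96]), (np.float64(0.0), np.float64(0.0), [1.44, 0.81, -1.4]), (np.float64(0.0), np.float64(0.0), [1.23, 0.77, -0.97])]
30 45 0 [(np.float64(0.0), np.float64(0.0), [-0.58, 0.24, 2.35, 1.57, 0.59, -2.3]), (np.float64(0.0), np.float64(0.0), [1.08, 
[... 3139 characters left out ...]
t64(0.0), np.float64(0.0), [0.81, 1.56, -2.33]), (np.float64(0.0), np.float64(0.0), [0.86, 1.7, -2.06])]
90 35 45 [(np.float64(0.0), np.float64(0.0), [-0.7, 0.63, 1.79, 0.82, 1.4, -1.72]), (np.float64(0.0), np.float64(0.0), [0.82, 1.56, -1.52]), (np.float64(0.0), np.float64(0.0), [0.87, 1.71, -1.25])]
90 45 0 [(np.float64(0.0), np.float64(0.0), [-0.64, 0.48, 1.88, 0.73, 1.27, -2.42]), (np.float64(0.0), np.float64(0.0), [0.71, 1.46, -2.22]), (np.float64(0.0), np.float64(0.0), [0.73, 1.63, -1.98])]
90 45 45 [(np.float64(0.0), np.float64(0.0), [-0.63, 0.54, 1.8, 0.74, 1.28, -1.61]), (np.float64(0.0), np.float64(0.0), [0.71, 1.47, -1.42]), (np.float64(0.0), np.float64(0.0), [0.73, 1.65, -1.18])]
```

```bash
cat > c.py <<'E'
from k import *
yaw=-.202
C=A('z',yaw); H=np.array([630,-20,110.])
def orient(az=70,el=45,mix=45):
    az,el,m=np.radians([az,el,mix]); a=np.array([np.cos(el)*np.cos(az),np.cos(el)*np.sin(az),-np.sin(el)])
    up=np.array([0,0,1])-a[2]*a; up/=np.linalg.norm(up); sd=np.cross(a,up); sd*=np.sign(sd[0])
    n=np.cos(m)*up+np.sin(m)*sd
    return C@np.array([np.cross(a,n),a,n]).T
def state():
    s=robot.sense(); R=A('xyz',s['eef_rot']); p=s['tcp_pos']; return s,p,R
def FB(p,R,w=92):
    c=C.T@(p-H); n=C.T@R[:,2]; return (c-w/2*n).round(1),(c+w/2*n).round(1)
def delta(F,R1,w=92):
    s,p,R=state(); tp=H+C@np.array(F,float)+w/2*R1[:,2]
    rv=Ro.from_matrix(R.T@R1).as_rotvec()
    q,ep,er=ik(tp,R1,s['joint_positions'])
    print('clock',s['clock'],'F,B now',*FB(p,R),'\n target',tp.round(1),'d tool',(R.T@(tp-p)).round(1),'len',np.linalg.norm(tp-p).round(1),'rv',rv.round(3),'d in final axes',(R1.T@(tp-p)).round(1),'\n q',q.round(2),ep.round(1),er.round(2))
E
python3 - <<'E'
from c import *
R=orient();print((C.T@R).round(3))
delta([-22,-61,199],R)
E
```

```text
[[ 0.493  0.242  0.835]
 [-0.712  0.664  0.228]
 [-0.5   -0.707  0.5  ]]
clock 2.725 F,B now [-151.3  -17.7  295.9] [-63.4 -24.  322.4] 
 target [636.  -72.8 332. ] d tool [86.2 85.5 95.1] len 154.2 rv [ 0.007 -0.386  0.132] d in final axes [125.7  71.8  53.1] 
 q [-0.6   0.44  1.34  0.79  1.46 -0.97] 0.0 0.0
```

play_rows(plan=[{"translation": [0, 0, 0], "twist": [0.002, -0.129, 0.044]}, {"translation": [0, 0, 0], "twist": [0.002, -0.129, 0.044]}, {"translation": [0, 0, 0], "twist": [0.002, -0.129, 0.044]}, {"translation": [25, 14, 11], "twist": [0, 0, 0]}, {"translation": [25, 14, 11], "twist": [0, 0, 0]}, {"translation": [25, 14, 11], "twist": [0, 0, 0]}, {"translation": [25, 14, 11], "twist": [0, 0, 0]}, {"translation": [25, 14, 11], "twist": [0, 0, 0]}, {"translation": [0, 0, 0], "twist": [0, 0, 0]}])

```text
clock: 3.85
tcp_pos: [637.2, -74.1, 331.0]
eef_rot: [-0.965, 0.525, -1.171]
ft_force: [-0.0, 0.5, -0.7]
gripper_width: 92.0
```

Run:
```python
from c import *
s,p,R=state(); print(p,R.round(3))
delta([-22,-61,199],orient())
t=snap('top','t1.png');sc=snap('scene','s1.png')
import pickle; pickle.dump((t,sc),open('c1.pkl','wb'))
im=np.hstack([cv2.resize(t['image'][120:360,220:520],(500,400)),cv2.resize(sc['image'][40:280,170:350],(300,400))])
cv2.imwrite('pics/m1.png',im[:,:,::-1])
```

```text
[637.16492068 -74.11906092 331.01374701] [[ 0.337  0.364  0.868]
 [-0.797  0.601  0.057]
 [-0.501 -0.711  0.493]]
clock 3.85 F,B now [-20.7 -62.2 198.3] [ 56.5 -41.  243.7] 
 target [636.  -72.8 332. ] d tool [-2.  -0.3 -0.5] len 2.1 rv [ 0.007 -0.004  0.001] d in final axes [-2.  -0.3 -0.5] 
 q [-0.6   0.44  1.34  0.79  1.46 -0.97] 0.0 0.0
```

View pics/m1.png

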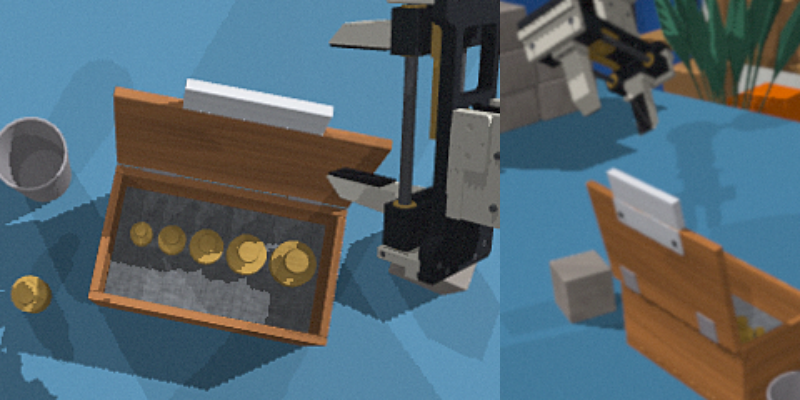

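play_rows(plan=[{"translation": [7, 10.6, -7.4], "twist": [0, 0, 0]}, {"translation": [7, 10.6, -7.4], "twist": [0, 0, 0]}, {"translation": [7.5, 10.6, -7.4], "twist": [0, 0, 0]}, {"translation": [7.5, 10.6, -7.4], "twist": [0, 0, 0]}, {"translation": [7.5, 10.6, -7.4], "twist": [0, 0, 0]}, {"translation": [7.5, 10.6, -7.4], "twist": [0, 0, 0]}, {"translation": [0, 0, 0], "twist": [0, 0, 0]}])

```text
clock: 4.82
tcp_pos: [636.3, -73.2, 242.8]
eef_rot: [-0.963, 0.524, -1.17]
ft_force: [0.3, -1.4, -0.1]
gripper_width: 91.7
```

Run:
```python
from c import *
s,p,R=state(); print(p,FB(p,R),s['ft_force'])
t=snap('top','t2.png');sc=snap('scene','s2.png')
im=np.hstack([cv2.resize(t['image'][120:360,220:520],(500,400)),cv2.resize(sc['image'][40:280,170:350],(300,400))])
cv2.imwrite('pics/m2.png',im[:,:,::-1])
```

```text
[636.31652995 -73.16536253 242.83641803] (array([-21.7, -61.4, 110.1]), array([ 55.4, -40.2, 155.6])) [ 0.29890704 -1.41518921 -0.1132625 ]
```

View pics/m2.png

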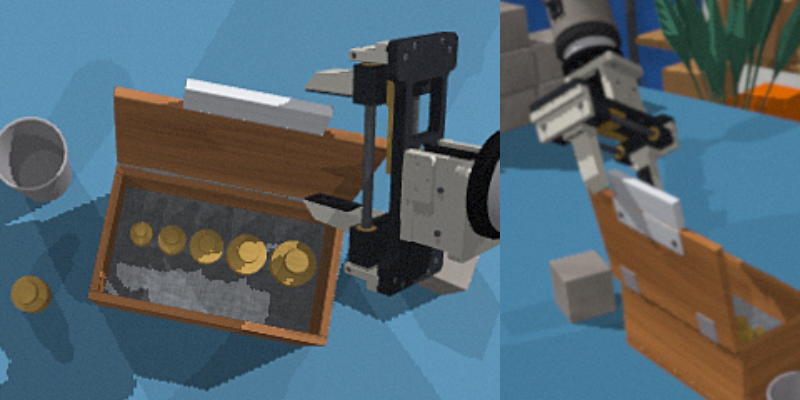

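play_rows(plan=[{"translation": [-10.2, 1.1, -8.6], "twist": [0, 0, 0]}, {"translation": [-10.2, 1.1, -8.6], "twist": [0, 0, 0]}, {"translation": [-10.2, 1.1, -8.6], "twist": [0, 0, 0]}, {"translation": [-5.9, -2.9, -10], "twist": [0, 0, 0]}, {"translation": [-5.9, -2.9, -10], "twist": [0, 0, 0]}, {"translation": [-5.9, -2.9, -10], "twist": [0, 0, 0]}, {"translation": [-5.9, -2.9, -10], "twist": [0, 0, 0]}, {"translation": [-5.9, -2.9, -10], "twist": [0, 0, 0]}, {"translation": [0, 0, 0], "twist": [0, 0, 0]}])

```text
clock: 6.05
tcp_pos: [545.8, -36.4, 244.7]
eef_rot: [-0.962, 0.522, -1.169]
ft_force: [0.8, 0.3, -0.0]
gripper_width: 92.1
```

Run:
```python
from c import *
s,p,R=state(); print(p,FB(p,R),s['ft_force'])
t=snap('top','t3.png');sc=snap('scene','s3.png')
im=np.hstack([cv2.resize(t['image'][120:360,220:520],(500,400)),cv2.resize(sc['image'][40:280,170:350],(300,400))])
cv2.imwrite('pics/m3.png',im[:,:,::-1])
```

```text
[545.78916817 -36.43601627 244.72459503] (array([-117.7,  -43.6,  111.9]), array([-40.7, -22.4, 157.5])) [ 0.81239488  0.32953012 -0.01432196]
```

View pics/m3.png

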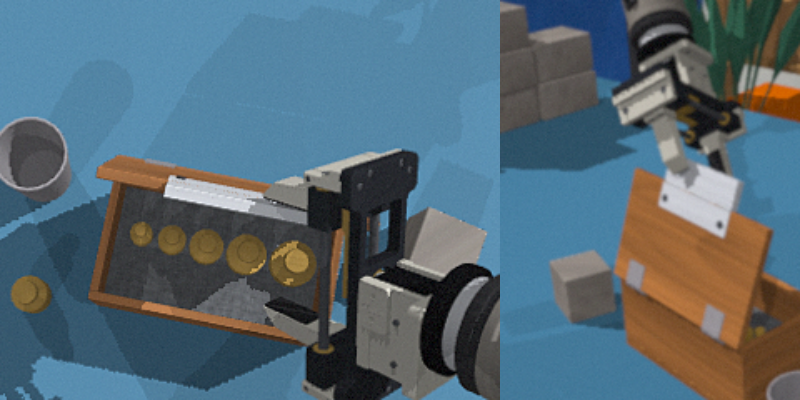

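The lid is leaning forward with the fingers on either side of its lip. The back finger is at (290,190) and the front finger at (300,315) in the crop, so the front one is in place to catch. I'll wait to see whether it falls by itself.

play_rows(plan=[{"translation": [0, 0, 0], "twist": [0, 0, 0]}, {"translation": [0, 0, 0], "twist": [0, 0, 0]}, {"translation": [0, 0, 0], "twist": [0, 0, 0]}, {"translation": [0, 0, 0], "twist": [0, 0, 0]}, {"translation": [0, 0, 0], "twist": [0, 0, 0]}, {"translation": [0, 0, 0], "twist": [0, 0, 0]}, {"translation": [0, 0, 0], "twist": [0, 0, 0]}, {"translation": [0, 0, 0], "twist": [0, 0, 0]}, {"translation": [0, 0, 0], "twist": [0, 0, 0]}, {"translation": [0, 0, 0], "twist": [0, 0, 0]}])

```text
clock: 7.4
tcp_pos: [546.6, -36.6, 244.7]
eef_rot: [-0.961, 0.522, -1.169]
ft_force: [-0.5, -0.8, 0.0]
gripper_width: 91.4
```

Run:
```python
from c import *
s,p,R=state(); print(p,FB(p,R),s['ft_force'])
t=snap('top','t4.png');sc=snap('scene','s4.png')
im=np.hstack([cv2.resize(t['image'][120:360,220:520],(500,400)),cv2.resize(sc['image'][40:280,170:350],(300,400))])
cv2.imwrite('pics/m4.png',im[:,:,::-1])
```

```text
[546.57411064 -36.57203073 244.68574893] (array([-116.9,  -43.6,  111.9]), array([-39.9, -22.3, 157.5])) [-0.49148946 -0.82820363  0.03161428]
```

View pics/m4.png

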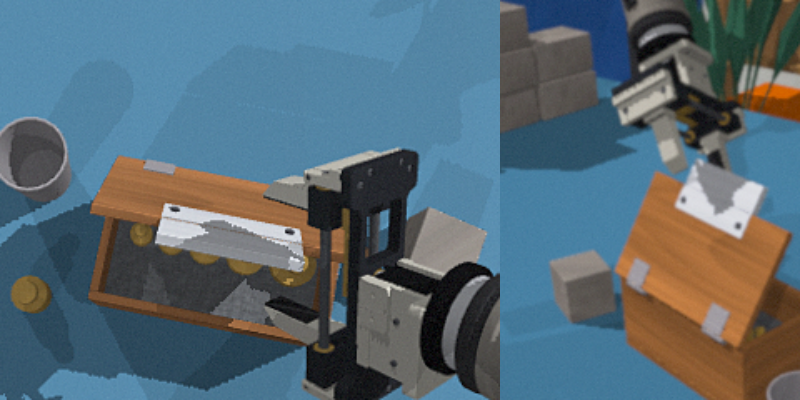

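It's falling slowly and is now around 1 rad, with the lip end at (160–300, 245–270) heading onto the front finger. I'll let it land.

play_rows(plan=[{"translation": [0, 0, 0], "twist": [0, 0, 0]}, {"translation": [0, 0, 0], "twist": [0, 0, 0]}, {"translation": [0, 0, 0], "twist": [0, 0, 0]}, {"translation": [0, 0, 0], "twist": [0, 0, 0]}, {"translation": [0, 0, 0], "twist": [0, 0, 0]}, {"translation": [0, 0, 0], "twist": [0, 0, 0]}, {"translation": [0, 0, 0], "twist": [0, 0, 0]}, {"translation": [0, 0, 0], "twist": [0, 0, 0]}])

```text
clock: 8.5
tcp_pos: [546.5, -36.5, 244.6]
eef_rot: [-0.962, 0.522, -1.169]
ft_force: [-1.4, -0.2, -0.6]
gripper_width: 91.8
```

Run:
```python
from c import *
s,p,R=state(); f=[]
t=snap('top','t5.png');
for i in range(3): sc=robot.read_camera('scene'); f.append(robot.sense()['ft_force'])
print(p,FB(p,R),s['clock'],np.mean(f,0))
im=np.hstack([cv2.resize(t['image'][120:360,220:520],(500,400)),cv2.resize(sc['image'][40:280,170:350],(300,400))])
cv2.imwrite('pics/m5.png',im[:,:,::-1])
```

```text
[546.50621376 -36.52275322 244.61600885] (array([-117. ,  -43.6,  111.8]), array([-40. , -22.3, 157.4])) 8.5 [-0.53182107  0.16678079 -1.12840957]
```

View pics/m5.png

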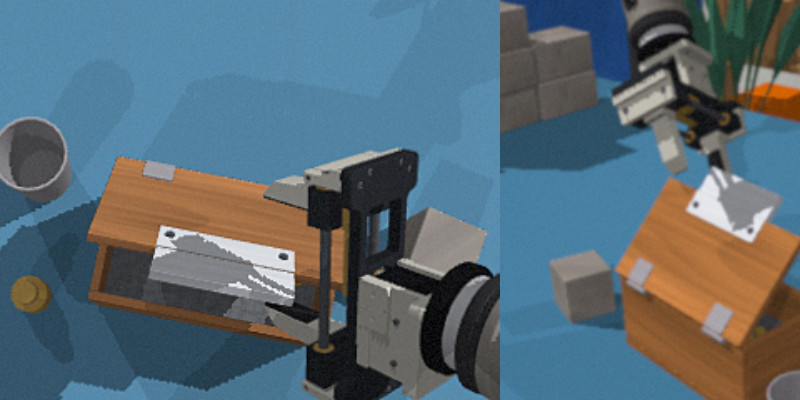

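Run:
```python
from c import *
t=robot.read_camera('top')
for th in (.6,.7,.75,.8,.9,1.):
    z=110+174*np.sin(th)+10*np.cos(th)
    print(th,'exp x',round(-174*np.cos(th)+10*np.sin(th),1),[(C.T@(onz(t,*px,z)-H)).round(1).tolist() for px in((397,300),(310,286.2))])
s,p,R=state();print(s['clock'])
```

```text
0.6 exp x -138.0 [[-113.3, -63.0, 106.5], [-118.8, 61.3, 106.5]]
0.7 exp x -126.6 [[-114.6, -60.8, 119.7], [-120.0, 60.8, 119.7]]
0.75 exp x -120.5 [[-115.2, -59.8, 125.9], [-120.5, 60.6, 125.9]]
0.8 exp x -114.1 [[-115.8, -58.8, 131.8], [-121.1, 60.4, 131.8]]
0.9 exp x -100.3 [[-116.9, -57.1, 142.5], [-122.0, 60.0, 142.5]]
1.0 exp x -85.6 [[-117.8, -55.6, 151.8], [-122.9, 59.6, 151.8]]
8.75
```

Run:
```python
from c import *
s,p,R=state(); F=FB(p,R)[0]; G=R.T@C
pts=[F,F+np.array([7.2,0,-6.9])]
for a in np.linspace(.76,.0,19)[1:]: 
    r=153+4*(.76-a)/.76; pts.append(np.array([-r*np.cos(a),F[1],r*np.sin(a)]))
d=np.diff(pts,axis=0)
for q,v in zip(pts[1:],d): print(q.round(0),(G@v).round(1))
for x in pts[-1:]: print(ik(H+C@x+46*R[:,2],R,s['joint_positions']))
```

```text
[-110.  -44.  105.] [7.  6.6 2.6]
[-115.  -44.  101.] [-0.8  1.6 -6.8]
[-120.  -44.   96.] [ 0.3  2.4 -6. ]
[-124.  -44.   91.] [ 0.5  2.6 -5.9]
[-128.  -44.   86.] [ 0.7  2.8 -5.8]
[-131.  -44.   80.] [ 0.8  2.9 -5.7]
[-135.  -44.   75.] [ 1.   3.1 -5.6]
[-138.  -44.   69.] [ 1.2  3.3 -5.5]
[-141.  -44.   63.] [ 1.4  3.4 -5.4]
[-144.  -44.   57.] [ 1.6  3.6 -5.3]
[-146.  -44.   51.] [ 1.8  3.7 -5.1]
[-149.  -44.   45.] [ 2.   3.8 -4.9]
[-151.  -44.   39.] [ 2.1  4.  -4.8]
[-152.  -44.   33.] [ 2.3  4.1 -4.6]
[-154.  -44.   26.] [ 2.5  4.2 -4.4]
[-155.  -44.   20.] [ 2.6  4.3 -4.2]
[-156.  -44.   13.] [ 2.8  4.4 -4. ]
[-157.  -44.    7.] [ 3.   4.5 -3.8]
[-157.  -44.    0.] [ 3.1  4.6 -3.6]
(array([-0.68304093,  0.46446298,  1.95919116,  0.91275124,  1.0774464 ,
       -1.52068359]), np.float64(1.5551798695119496e-12), np.float64(3.545306913345848e-15))
```

play_rows(plan=[{"translation": [3.5, 3.3, 1.3], "twist": [0, 0, 0]}, {"translation": [3.5, 3.3, 1.3], "twist": [0, 0, 0]}, {"translation": [-0.8, 1.6, -6.8], "twist": [0, 0, 0]}, {"translation": [0.3, 2.4, -6], "twist": [0, 0, 0]}, {"translation": [0.5, 2.6, -5.9], "twist": [0, 0, 0]}, {"translation": [0.7, 2.8, -5.8], "twist": [0, 0, 0]}, {"translation": [0.8, 2.9, -5.7], "twist": [0, 0, 0]}, {"translation": [1, 3.1, -5.6], "twist": [0, 0, 0]}, {"translation": [1.2, 3.3, -5.5], "twist": [0, 0, 0]}, {"translation": [1.4, 3.4, -5.4], "twist": [0, 0, 0]}])

```text
clock: 10.0
tcp_pos: [522.8, -31.5, 196.0]
eef_rot: [-0.962, 0.522, -1.169]
ft_force: [-1.6, -0.2, 0.4]
gripper_width: 92.0
```

Run:
```python
from c import *
s,p,R=state(); f=[]
t=snap('top','t6.png');
for i in range(3): sc=robot.read_camera('scene'); f.append(robot.sense()['ft_force'])
print(p,FB(p,R),s['clock'],np.mean(f,0))
im=np.hstack([cv2.resize(t['image'][180:360,270:495],(500,400)),cv2.resize(sc['image'][40:280,170:350],(300,400))])
cv2.imwrite('pics/m6.png',im[:,:,::-1])
```

```text
[522.75018951 -31.50672549 195.96494723] (array([-141.3,  -43.4,   63.1]), array([-64.3, -22.2, 108.8])) 10.0 [-1.53831485 -0.09347586 -0.37666328]
```

View pics/m6.png

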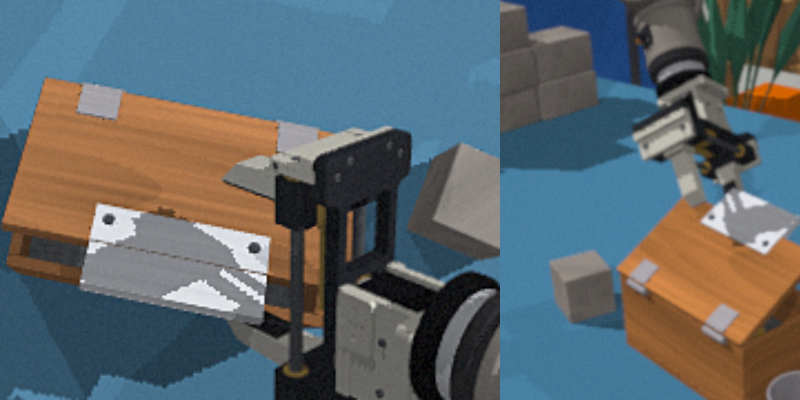

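play_rows(plan=[{"translation": [1.8, 3.6, -5.0], "twist": [0, 0, 0]}, {"translation": [1.8, 3.7, -5.1], "twist": [0, 0, 0]}, {"translation": [2, 3.8, -4.9], "twist": [0, 0, 0]}, {"translation": [2.1, 4, -4.8], "twist": [0, 0, 0]}, {"translation": [2.3, 4.1, -4.6], "twist": [0, 0, 0]}, {"translation": [2.5, 4.2, -4.4], "twist": [0, 0, 0]}, {"translation": [2.6, 4.3, -4.2], "twist": [0, 0, 0]}, {"translation": [2.6, 4, -3.4], "twist": [0, 0, 0]}, {"translation": [2.6, 3.9, -3.0], "twist": [0, 0, 0]}, {"translation": [2.6, 3.8, -2.8], "twist": [0, 0, 0]}, {"translation": [2.6, 3.7, -2.6], "twist": [0, 0, 0]}])

```text
clock: 11.58
tcp_pos: [508.7, -28.7, 130.4]
eef_rot: [-0.961, 0.521, -1.169]
ft_force: [-0.0, -0.4, -0.8]
gripper_width: 91.6
```

Run:
```python
from c import *
s,p,R=state(); f=[]
t=snap('top','t7.png');
for i in range(3): sc=robot.read_camera('scene'); f.append(robot.sense()['ft_force'])
print(p,FB(p,R),s['clock'],np.mean(f,0))
im=np.hstack([cv2.resize(t['image'][180:360,270:495],(500,400)),cv2.resize(sc['image'][100:280,210:345],(300,400))])
cv2.imwrite('pics/m7.png',im[:,:,::-1])
```

```text
[508.69837496 -28.74561134 130.43270392] (array([-155.6,  -43.5,   -2.4]), array([-78.6, -22.3,  43.3])) 11.575 [-1.58509227 -1.10197183 -1.50877073]
```

View pics/m7.png

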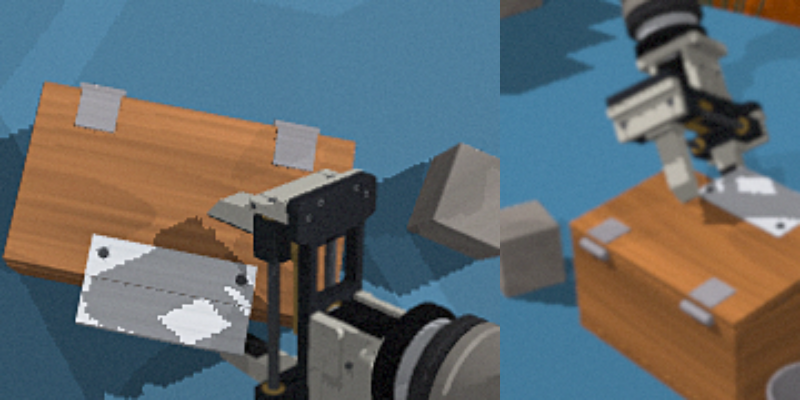

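play_rows(plan=[{"translation": [2.2, 0.3, -1.4], "twist": [0, 0, 0]}, {"translation": [2.2, 0.3, -1.4], "twist": [0, 0, 0]}, {"translation": [2.2, 0.3, -1.4], "twist": [0, 0, 0]}, {"translation": [2.2, 0.3, -1.4], "twist": [0, 0, 0]}, {"translation": [2.2, 0.3, -1.4], "twist": [0, 0, 0]}, {"translation": [2.2, 0.3, -1.4], "twist": [0, 0, 0]}, {"translation": [0, 0, 0], "twist": [0, 0, 0]}])

```text
clock: 12.65
tcp_pos: [506.5, -38.9, 118.5]
eef_rot: [-0.962, 0.522, -1.169]
ft_force: [-0.1, -1.2, -2.7]
gripper_width: 91.5
```

Run:
```python
from c import *
s,p,R=state(); f=[]
t=snap('top','t8.png');
for i in range(4): sc=robot.read_camera('scene'); f.append(robot.sense()['ft_force'])
print(p,FB(p,R),s['clock'],np.mean(f,0))
im=np.hstack([cv2.resize(t['image'][180:360,270:495],(500,400)),cv2.resize(sc['image'][100:280,210:345],(300,400))])
cv2.imwrite('pics/m8.png',im[:,:,::-1])
```

```text
[506.49046651 -38.85365468 118.52364753] (array([-155.7,  -53.9,  -14.3]), array([-78.7, -32.6,  31.3])) 12.65 [ 0.04623367 -1.08678177 -1.61806414]
```

View pics/m8.png

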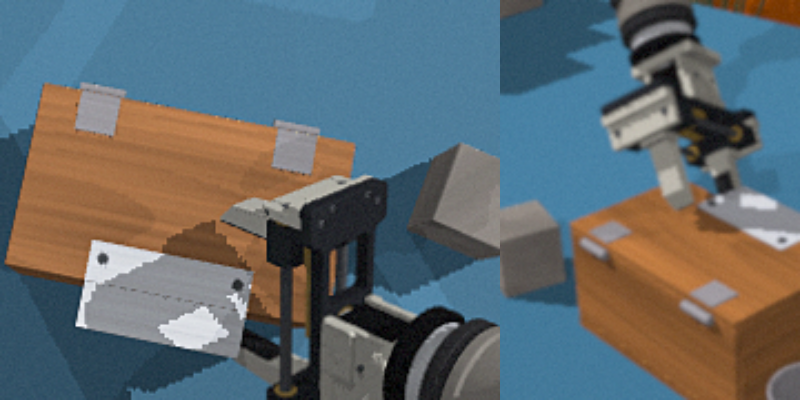

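play_rows(plan=[{"translation": [1, 1.4, -1], "twist": [0, 0, 0]}, {"translation": [1, 1.4, -1], "twist": [0, 0, 0]}, {"translation": [1, 1.4, -1], "twist": [0, 0, 0]}, {"translation": [1, 1.4, -1], "twist": [0, 0, 0]}, {"translation": [1, 1.4, -1], "twist": [0, 0, 0]}, {"translation": [1, 1.4, -1], "twist": [0, 0, 0]}, {"translation": [0, 0, 0], "twist": [0, 0, 0]}])

```text
clock: 13.78
tcp_pos: [506.4, -38.7, 106.7]
eef_rot: [-0.962, 0.522, -1.169]
ft_force: [0.2, 0.5, -0.1]
gripper_width: 91.6
```

Run:
```python
from c import *
s,p,R=state(); f=[]
for i in range(8): sc=robot.read_camera('scene'); f.append(robot.sense()['ft_force'])
print(p,FB(p,R),s['clock'],np.mean(f,0))
```

```text
[506.36480964 -38.67647167 106.67255254] (array([-155.9,  -53.7,  -26.1]), array([-78.9, -32.5,  19.5])) 13.775 [-0.17531887 -0.044526   -0.02462691]
```

The wrist force is back to zero, so the lid is resting on the rim. I'll back out along the finger axis and away from the lip.

play_rows(plan=[{"translation": [-3, -9, -5], "twist": [0, 0, 0]}, {"translation": [-3.9, -12, -6.7], "twist": [0, 0, 0]}, {"translation": [-3.9, -12, -6.7], "twist": [0, 0, 0]}, {"translation": [-3.9, -12, -6.7], "twist": [0, 0, 0]}, {"translation": [-3.9, -14, -6.7], "twist": [0, 0, 0]}, {"translation": [0, -20, 0], "twist": [0, 0, 0]}, {"translation": [0, -20, 0], "twist": [0, 0, 0]}, {"translation": [0, -20, 0], "twist": [0, 0, 0]}, {"translation": [0, -20, 0], "twist": [0, 0, 0]}, {"translation": [0, 0, 0], "twist": [0, 0, 0]}])

```text
clock: 15.42
tcp_pos: [421.4, -110.4, 199.9]
eef_rot: [-0.961, 0.519, -1.17]
ft_force: [0.3, -0.8, 0.3]
gripper_width: 91.8
```

Run:
```python
from c import *
s,p,R=state();print(p,s['clock'],s['ft_force'])
t=snap('top','t9.png');sc=snap('scene','s9.png')
im=np.hstack([cv2.resize(t['image'][120:360,200:520],(480,360)),cv2.resize(sc['image'][100:300,190:365],(315,360))])
cv2.imwrite('pics/m9.png',im[:,:,::-1])
```

```text
[ 421.41436629 -110.35475098  199.91026275] 15.425 [ 0.3412898  -0.81906477  0.27587516]
```

View pics/m9.png

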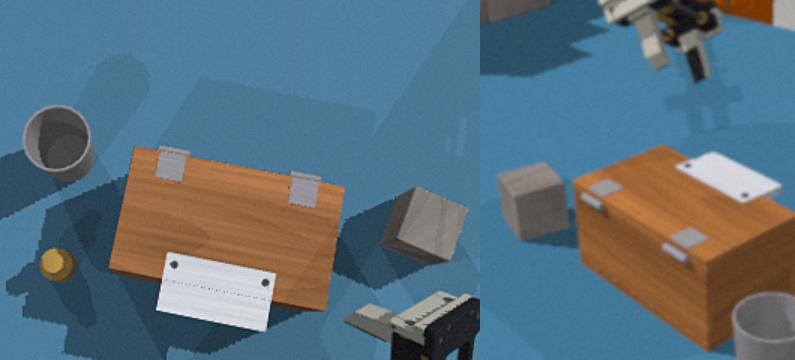

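The lid lies flat on the rim and the fingers are clear. The tin at (238,213), the weight at (238,296) and the cube are where they started.

```bash
python3 -c "
from bench import robot; print(robot.close_job())"
```

```text
the job is handed in; nothing more can be done
None
```

The lid is closed and the job is handed in; it took about 15.5 s of the 48 s allowed.

**What I did:** With the jaws open, I put one finger behind the lip and the other in front. The back finger pushed the lid over to about 1.25 rad, and it then fell slowly by itself. The front finger caught it under the lip at about 0.77 rad. I eased it down at an estimated 0.1–0.35 rad/s, then backed the fingers out.

**Last checks:**
- **Lid:** once the lid was down, the force on the finger had gone from about 1.6 N to zero. The final pictures show it flat on the rim.
- **Bystanders:** by eye in the final picture, the tin, weight and cube are where they stood. The tin and weight are within about 1 pixel (roughly 2 mm).
- **Robot:** it was clear of everything when I handed in.

**Not measured directly:** lid angles and speeds are estimates from the pictures and the finger path. The force readings carried about 1 N of noise.

**Disagreement:** one lip measurement suggested the case was turned about 0.04 rad differently from my first estimate. It made no difference to the result.

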